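# Put a shaft coupling away in a push-latch parts box

### The job

Open the wider of the two grey parts boxes: press its lid in until the catch lets go, then let it swing fully open. Put the small aluminium shaft coupling into that box and let go of it, leaving the lid open and the narrow box shut.

Things in the scene. Friction and masses are not known exactly. Their poses are not given: they have to be found in the camera images.
- wide_box: Wide grey parts box, fixed: 140 (x) x 140 (y) x 56 mm. Origin: centre of its underside; z up, -x its front. Top: a lid flush between 4 mm walls; a dark round thumb mark on it at x -36, y 0, z 56 mm is where to press straight down. Compartment below: x -37 to 64, y -66 to 66, floor z 16, front wall top z 38 mm. From x -66 to -40 lies the catch's bay, not for parts.
- wide_lid (a joint): Angle of the wide box's lid, rad; hinge at the rear, x 62, z 57 mm of the box. 0 shut, below 0 pressed in (stop -0.075: 7 mm down at the mark), above 0 open (stop 2.3, leaning back clear of the compartment). Sprung: pressing takes 3 to 5 N; the catch lets go 3 to 4 mm down; as the finger draws back the lid follows it, swings open within about 1.5 s and stays open.
- narrow_lid (a joint): Angle of the narrow box's lid, rad, 0 shut. That box is like the wide one but only 64 mm wide (y); the same lid, thumb mark and catch. The two boxes stand side by side in either order. To be left shut.
- coupling: Silvery aluminium shaft coupling: upright cylinder 25 mm across, 30 mm high, with a bore and slits; about 90 g, loose on the bench. Origin: centre of its underside; z up its axis. Also on the bench, and changing places with it: a roll of black tape (58 mm across, 18 high) and a red and cream jar (44 across, 35 high), not needed.

How it is judged:
By the outcome, as a careful person would: the job done as asked, in the order asked, and still so for the second after the job is handed in, with the robot touching nothing.
It also fails if it takes over 58 s, if anything falls off the work surface, if the arm or the gripper's body presses on something with over 40 N, if the wrist force passes 120 N, or if a joint passes its speed limit or range.

### The arm

A 7-joint arm with a two-finger parallel gripper is mounted at the origin on a cart in front of the work surface, level with it; the furniture and walls round the work are solid. World frame = base frame: x ahead of the robot, y to its left, z up, the work surface at z = 0. Lengths are in m, angles in rad, forces in N, time in s.
With the tool pointing down it reaches from about 0.4 to 0.85 m from the base axis. Payload 10.4 kg.
Tool frame: the origin (TCP) lies between the finger pads; the fingertips stand 14 mm ahead of it and the grasp point (between the pads) lies 5 mm behind it; z points along the fingers, y is the line along which they close (so a half turn about z gives the same grasp; the last joint's range is limited). The gripper opens to 87 mm and grips with 3 to 60 N. Pads are 19 mm wide; open, the fingers measure 117 mm over their backs; the gripper's body (75 mm by 190 mm) begins 51 mm behind the grasp point.
Start: joints at [-1.182, 0.332, -0.065, 1.46, 0.022, 1.35, -0.088], TCP at [0.25, 0.573, 0.237] pointing down, gripper open.
Joint ranges: [-2.6, 2.6], [-0.5, 2.12], [-1.47, 1.34], [0.16, 2.42], [-1.27, 4.41], [0.06, 2.06], [-2.6, 2.6]. Speed limits (rad/s): [2.22, 2.22, 2.79, 2.79, 3.14, 3.14, 3.14].

### API

Orientations are given as a unit quaternion [x, y, z, w].
In Python, from bench import * gives the robot as it stands.
- The arm moves only by the tool drive_tool, never from a script. Its argument "deltas" is a list of rows, each a list of 7 numbers: the turn, a rotation vector about the tool's x, y, z in degrees, then the shift along the tool's x, y, z in m, then the closure, from -1 (fully open) to 1 (shut). A call has 1 to 12 rows; each row is the pose to reach, as a shift and turn from the pose commanded when the call began, along the tool's axes at that moment; what a row does not reach only later rows make up. A row lasts 1/10 s, in which the tool goes at most 50 mm and 8.59 degrees, less where a joint would pass 70% of its speed; a pose out of reach is approached as far as the arm can. A call with a gripper value outside its range is refused whole. The fingers move at their own pace and stop on an object; "squeeze" is the grip in N (left out, the last holds). Time passes only in rows, so rows that repeat a pose let the fingers close. It gives the time, the measured TCP pose, the force and the opening at its end, in the units of the state.
- read_state(): the state, without advancing time (a new reading comes with each control period).
- camera(name): name is "scene" or "top"; returns (picture, depth): 384x512x3 uint8, red, green, blue; 384x512 float32, m along the optical axis (not along the pixel's ray), 0 where there is no reading.
- camera_params(name): a dict with "K" (3x3 intrinsics, pixels), "R" (3x3) and "t" (3): a world point X has camera coordinates R X + t. Camera axes: x right, y down, z forward; pixel columns grow to the right and rows downward; lengths in m; the calibration is good to about 2 mm. A picture is of the moment at which its call begins. camera_params takes no time and is no camera call.
- close_job(): hands the job in, once; it reports no verdict.
Trained networks look in the newest picture that a camera, given by its name, has taken for a name from the list of things; names that differ only in an ending like _2 or _b are one class to them, and where a whole thing is asked for, a point or a joint stands for the part that bears it (a point fixed in the world has none). Each returns a list of dicts, best first, with "score" (0 to 1); they miss things now and then, are a little off and sometimes report something else, mostly with a low value. They report only what shows in the picture. A call takes as long as a camera call.
- outline_of(label, camera): "pixels" (384x512 bool, what is visible of it) and "location" ([column, row] as shares, 0 to 1, of the picture: columns of its width, rows of its height, amid what is visible of it).
- tip_of(label, camera): "location" ([column, row] as shares, 0 to 1, of the picture: columns of its width, rows of its height: a listed point, or the origin of a listed thing).
The state is a dict: "time": time; "joint_positions": joint angles; "joint_vel": joint speeds; "joint_torque": joint torques, N m; "ee_pos": TCP position; "eef_rot": TCP orientation; "ft_force": force on the tool from outside, world axes, zero at the start; "torque": the same for the moment, N m; "width": finger opening in m.
Only numpy, scipy, OpenCV 4.12 (cv2) and the standard library are available. Lean on these libraries where they do the work, as an engineer would, in place of code of your own. Each camera call takes 0.05 s, during which the arm holds its last target. There are 200 camera calls.

## Working session

There is one attempt and no reset: what is moved stays moved. The work goes in short steps, Python scripts to look and compute and a tool call to move; the robot and the scene stay as the last step left them, time stands still between calls to the robot, and variables do not carry over. Pictures are saved under pics/ and viewed, on a budget of 10 in all, crops included, one or two more only if the job needs it, and the job is handed in when it is done.

Besides the shell and the picture viewer there is one more tool, called after "Call:" by a JSON object that holds its "op" and its "data", one argument or row to a line. drive_tool: Moves the arm, as the interface text tells. Its arguments: {"type":"object","properties":{"deltas":{"type":"array"},"squeeze":{"type":"number"}},"required":["deltas"]}

```bash
mkdir -p pics
cat > h.py <<'E'
from bench import *
import numpy as np, cv2
from scipy.spatial.transform import Rotation as Ro
def cloud(cam,d):
    p=camera_params(cam);K,R,t=map(np.array,(p["K"],p["R"],p["t"]))
    v,u=np.indices(d.shape)
    c=np.stack([(u-K[0,2])/K[0,0]*d,(v-K[1,2])/K[1,1]*d,d],-1)
    return (c-t.ravel())@R
def save(n,im): cv2.imwrite(n,cv2.cvtColor(im,cv2.COLOR_RGB2BGR))
def obj(label,cam,P,d):
    for o in outline_of(label,cam)[:3]:
        m=o["pixels"]&(d>0);q=P[m]
        if len(q)==0: continue
        print(cam,label,round(o["score"],2),"px",(np.array(o["location"])*[512,384]).round(),"n",len(q),"lo",np.percentile(q,3,0).round(3),"hi",np.percentile(q,97,0).round(3))
        top=q[q[:,2]>np.percentile(q[:,2],95)-.006]
        r=cv2.minAreaRect((top[:,:2]*1000).astype(np.float32));print("   toprect mm",r,"z",top[:,2].mean().round(4))
def totool(X):
    s=read_state();return Ro.from_quat(s["eef_rot"]).inv().apply(np.array(X)-s["ee_pos"])
E
python3 - <<'E'
from h import *
ims=[]
for c in("top","scene"):
    im,d=camera(c);P=cloud(c,d);ims.append(im)
    for l in("wide_box","wide_lid","narrow_lid","coupling"): obj(l,c,P,d)
    np.savez(c+".npz",im=im,d=d,P=P)
    save(f"pics/{c}0.png",im)
s=read_state();print(s);print(Ro.from_quat(s["eef_rot"]).as_matrix().round(3))
E
```

```text
top wide_lid 0.87 px [364. 139.] n 3744 lo [ 0.622 -0.188  0.051] hi [ 0.753 -0.056  0.058]
   toprect mm ((687.3585205078125, -122.56368255615234), (127.25556945800781, 129.72042846679688), 28.527427673339844) z 0.0547
top narrow_lid 0.95 px [299. 199.] n 1630 lo [ 0.5   -0.026  0.05 ] hi [0.61  0.056 0.058]
   toprect mm ((553.6598510742188, 15.36837387084961), (127.1717300415039, 54.72541046142578), 30.109712600708008) z 0.0546
top coupling 0.66 px [296. 200.] n 1547 lo [ 0.5   -0.026  0.051] hi [0.609 0.055 0.058]
   toprect mm ((554.2264404296875, 14.888729095458984), (125.77286529541016, 52.454383850097656), 29.59563636779785) z 0.0546
scene wide_box 0.81 px [360. 242.] n 4213 lo [ 0.604 -0.203  0.011] hi [ 0.756 -0.052  0.06 ]
   toprect mm ((690.1270141601562, -118.30589294433594), (144.2911376953125, 140.1553497314453), 28.958465576171875) z 0.0574
scene wide_lid 0.73 px [367. 236.] n 2663 lo [ 0.622 -0.188  0.055] hi [ 0.754 -0.054  0.06 ]
   toprect mm ((689.0305786132812, -118.47610473632812), (133.31004333496094, 130.432861328125), 28.093263626098633) z 0.0575
scene wide
[... 493 characters left out ...]
468887,  1.46015012,  0.02162495,
        1.34989184, -0.08851695]), 'joint_vel': array([ 0.00036832, -0.00036678, -0.00014413, -0.00158002, -0.00127664,
        0.0003483 ,  0.00161215]), 'joint_torque': array([-7.33093530e-04, -6.22562599e+01,  2.43939436e-02, -3.89852893e+01,
       -6.10786141e-02,  3.23141122e-02,  2.64546298e-05]), 'ee_pos': array([0.25016222, 0.57275171, 0.23651216]), 'eef_rot': array([ 2.04458397e-01,  9.78875255e-01, -9.30426665e-06,  4.95852013e-06]), 'ft_force': array([0.00175925, 0.25662774, 0.11875246]), 'torque': array([ 0.04137107, -0.01967123,  0.03302773]), 'width': 0.08723244561560103}
[[-0.916  0.4    0.   ]
 [ 0.4    0.916 -0.   ]
 [-0.    -0.    -1.   ]]
```

View pics/top0.png

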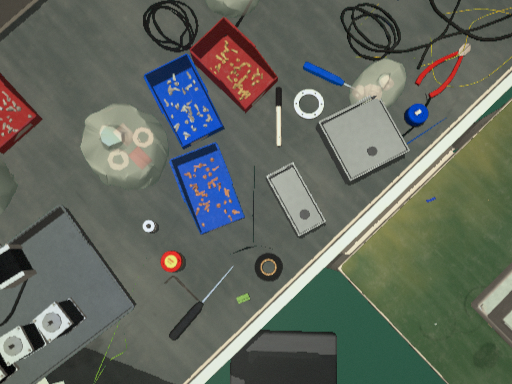

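View pics/scene0.png

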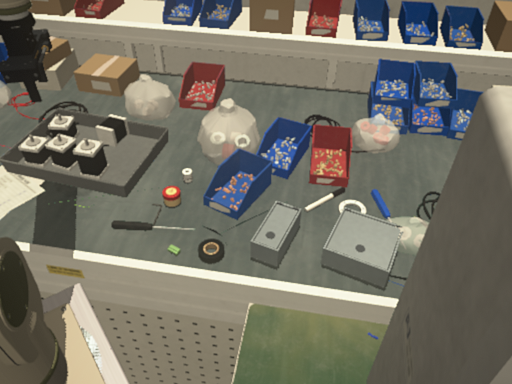

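The top view shows the wide box at about (364,139) with its thumb mark at (372,151). The narrow box is at (297,199), the jar at (172,261) and the tape at (268,266). The coupling is the small silvery cylinder at top (149,226) and scene (187,174), so the network's "coupling" hit on the narrow box is wrong.

Run:
```python
from h import *
for c,mk,co in(("top",(372,151),(149,226)),("scene",(360,249),(187,174))):
    z=np.load(c+".npz");im,P=z["im"],z["P"]
    g=im.max(2).astype(int)
    # dark mark
    u,v=mk;w=g[v-9:v+10,u-9:u+10];m=w<0.72*np.median(w)
    vv,uu=np.nonzero(m);q=P[v-9:v+10,u-9:u+10][m]
    print(c,"mark px",uu.mean()+u-9,vv.mean()+v-9,m.sum(),q.mean(0).round(4))
    u,v=co;q=P[v-13:v+14,u-13:u+14].reshape(-1,3)
    k=q[(q[:,2]>.008)&(q[:,2]<.045)];t=k[k[:,2]>.024]
    print("coupling n",len(k),"lo",k.min(0).round(3),"hi",k.max(0).round(3),"top",len(t),t[:,:2].mean(0).round(4),t.min(0).round(3),t.max(0).round(3))
    print(" around narrow/high things z>0.08 near wide:",)
    f=P.reshape(-1,3);n=f[(np.hypot(f[:,0]-.69,f[:,1]+.12)<.25)&(f[:,2]>.065)]
    print(len(n), n.min(0).round(2) if len(n) else "", n.max(0).round(2) if len(n) else "")
```

```text
top mark px 371.7464788732394 150.7887323943662 71 [ 0.6595 -0.138   0.0552]
coupling n 129 lo [0.481 0.306 0.008] hi [0.504 0.331 0.033] top 99 [0.4934 0.3186] [0.481 0.306 0.024] [0.504 0.33  0.033]
 around narrow/high things z>0.08 near wide:
191 [ 0.78 -0.17  0.07] [ 0.82 -0.14  0.08]
scene mark px 359.8269230769231 248.01923076923077 52 [ 0.6589 -0.1372  0.0579]
coupling n 119 lo [0.437 0.272 0.008] hi [0.507 0.336 0.037] top 75 [0.4882 0.316 ] [0.437 0.272 0.024] [0.507 0.336 0.037]
 around narrow/high things z>0.08 near wide:
175 [ 0.78 -0.17  0.07] [ 0.82 -0.14  0.08]
```

The mark is at (0.659,-0.138) and the box centre at about (0.690,-0.120), which puts the mark 36 mm from the centre as specified. Box yaw is about 29.5°. I'm moving over the mark, turning the fingers' closing line parallel to the box's y, and closing the gripper.

Call:
{"op": "drive_tool", "data": {
  "deltas": [
    [0, 0, 8, -0.04, -0.03, 0.0, 1],
    [0, 0, 16, -0.08, -0.06, 0.0, 1],
    [0, 0, 24, -0.12, -0.09, 0.0, 1],
    [0, 0, 32, -0.16, -0.12, 0.0, 1],
    [0, 0, 40, -0.2, -0.15, 0.0, 1],
    [0, 0, 48, -0.24, -0.18, 0.0, 1],
    [0, 0, 56, -0.28, -0.21, 0.0, 1],
    [0, 0, 64, -0.32, -0.24, 0.0, 1],
    [0, 0, 72, -0.36, -0.27, 0.0, 1],
    [0, 0, 80, -0.4, -0.3, 0.0, 1],
    [0, 0, 88, -0.44, -0.33, 0.0, 1],
    [0, 0, 96, -0.48, -0.36, 0.0, 1]
  ]
}}

```text
time: 1.7
ee_pos: [0.5467, 0.0489, 0.237]
eef_rot: [0.866, 0.501, 0.001, -0.0]
ft_force: [0.6, 1.1, -0.9]
width: 0.0028
```

```bash
cat > to.py <<'E'
from h import *
import sys
a=list(map(float,sys.argv[1:5]))  # x y z, tool-y heading deg (world)
s=read_state();M=Ro.from_quat(s["eef_rot"])
tgt=Ro.from_matrix(np.array([[np.sin(np.radians(a[3]))*-1,np.cos(np.radians(a[3])),0],[np.cos(np.radians(a[3])),np.sin(np.radians(a[3])),0],[0,0,-1]]).astype(float))
print("t",s["time"],"pos",np.array(s["ee_pos"]).round(4),"q",s["joint_positions"].round(2),"F",s["ft_force"].round(1),"w",s["width"])
print("shift",totool(a[:3]).round(4),"turn",np.degrees((M.inv()*tgt).as_rotvec()).round(1))
E
python3 to.py .659 -.138 .12 -60.5
```

```text
t 1.7 pos [0.5467 0.0489 0.237 ] q [-0.61  0.16  0.49  1.69 -0.08  1.31 -0.62] F [ 0.6  1.1 -0.9] w 0.0027993774769769384
shift [-0.1061  0.1905  0.1169] turn [ 0.  -0.1 30.6]
```

Call:
{"op": "drive_tool", "data": {
  "deltas": [
    [0, 0, 8, -0.02, 0.035, 0.01, 1],
    [0, 0, 16, -0.04, 0.075, 0.025, 1],
    [0, 0, 24, -0.06, 0.11, 0.045, 1],
    [0, 0, 30, -0.085, 0.15, 0.07, 1],
    [0, 0, 31, -0.1, 0.18, 0.095, 1],
    [0, 0, 31, -0.106, 0.19, 0.115, 1],
    [0, 0, 31, -0.106, 0.19, 0.117, 1],
    [0, 0, 31, -0.106, 0.19, 0.117, 1]
  ]
}}

```text
time: 2.5
ee_pos: [0.6586, -0.1346, 0.1194]
eef_rot: [0.967, 0.254, -0.0, -0.0]
ft_force: [0.6, 1.0, 0.6]
width: 0.0005
```

```bash
python3 to.py .659 -.138 .075 -60.5
```

```text
t 2.5 pos [ 0.6586 -0.1346  0.1194] q [-0.29  0.57  0.6   1.49 -0.34  1.19 -0.69] F [0.6 1.  0.6] w 0.0004981534553388555
shift [-0.0013  0.0032  0.0444] turn [-0.1  0.  -0.1]
```

Call:
{"op": "drive_tool", "data": {
  "deltas": [
    [0, 0, 0, -0.001, 0.003, 0.025, 1],
    [0, 0, 0, -0.001, 0.003, 0.042, 1],
    [0, 0, 0, -0.001, 0.003, 0.046, 1],
    [0, 0, 0, -0.001, 0.003, 0.049, 1],
    [0, 0, 0, -0.001, 0.003, 0.052, 1],
    [0, 0, 0, -0.001, 0.003, 0.0545, 1],
    [0, 0, 0, -0.001, 0.003, 0.0545, 1],
    [0, 0, 0, -0.001, 0.003, 0.0545, 1]
  ]
}}

```text
time: 3.3
ee_pos: [0.66, -0.1379, 0.0656]
eef_rot: [0.967, 0.254, 0.001, -0.0]
ft_force: [-0.4, 2.0, 3.6]
width: 0.0004
```

Call:
{"op": "drive_tool", "data": {
  "deltas": [
    [0, 0, 0, 0, 0, 0.001, 1],
    [0, 0, 0, 0, 0, 0.0015, 1],
    [0, 0, 0, 0, 0, 0.0015, 1]
  ]
}}

```text
time: 3.6
ee_pos: [0.6601, -0.1381, 0.0641]
eef_rot: [0.967, 0.254, 0.001, 0.0]
ft_force: [0.4, 3.5, 5.8]
width: 0.0005
```

Call:
{"op": "drive_tool", "data": {
  "deltas": [
    [0, 0, 0, 0, 0, -0.005, 1],
    [0, 0, 0, 0, 0, -0.012, 1],
    [0, 0, 0, -0.01, 0, -0.03, 1],
    [0, 0, 0, -0.035, 0, -0.06, 1],
    [0, 0, 0, -0.07, 0, -0.09, 1],
    [0, 0, 0, -0.105, 0, -0.12, 1],
    [0, 0, 0, -0.14, 0, -0.15, 1],
    [0, 0, 0, -0.175, 0, -0.17, 1],
    [0, 0, 0, -0.2, 0, -0.17, 0.2],
    [0, 0, 0, -0.2, 0, -0.17, 0.2]
  ]
}}

```text
time: 4.6
ee_pos: [0.482, -0.2399, 0.2346]
eef_rot: [0.968, 0.251, 0.001, 0.0]
ft_force: [0.1, -0.0, -0.5]
width: 0.0094
```

```bash
python3 to.py .493 .3185 .1 -60.5
python3 - <<'E'
from h import *
im,d=camera("top");P=cloud("top",d);save("pics/top1.png",im)
for l in("wide_lid","narrow_lid","coupling"): obj(l,"top",P,d)
im2,_=camera("scene");save("pics/t1.png",np.hstack([im[60:320,100:460],im2[60:320,130:490]]))
E
```

```text
t 4.6 pos [ 0.482  -0.2399  0.2346] q [-0.28  0.16  0.74  1.73 -0.11  1.3  -0.59] F [ 0.1 -0.  -0.5] w 0.009382543569493767
shift [ 0.2808 -0.4828  0.1348] turn [ 0.  -0.1 -0.4]
top wide_lid 0.92 px [350.  96.] n 2421 lo [ 0.722 -0.138  0.064] hi [ 0.801 -0.026  0.179]
   toprect mm ((767.3092041015625, -77.83936309814453), (34.537635803222656, 127.65907287597656), 28.495386123657227) z 0.177
top wide_lid 0.54 px [356. 126.] n 6606 lo [ 0.62  -0.195  0.011] hi [ 0.792 -0.033  0.177]
   toprect mm ((767.2935791015625, -78.0110092163086), (34.279842376708984, 127.7800521850586), 28.930009841918945) z 0.1759
top narrow_lid 0.57 px [298. 201.] n 1618 lo [ 0.499 -0.026  0.051] hi [0.608 0.057 0.058]
   toprect mm ((554.228515625, 14.730827331542969), (127.48139953613281, 53.376182556152344), 29.939287185668945) z 0.0547
top coupling 0.63 px [153. 221.] n 112 lo [0.483 0.307 0.002] hi [0.502 0.327 0.031]
   toprect mm ((492.7998352050781, 317.67840576171875), (18.789142608642578, 21.373960494995117), 1.013067364692688) z 0.0282
```

View pics/t1.png

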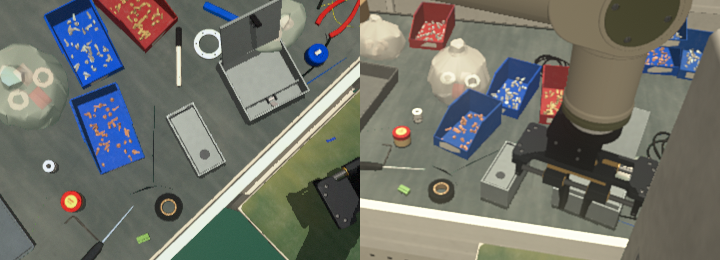

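The wide lid is up and the box shows open at (265,85) in the left crop, while the narrow lid is still shut (z 0.055). Next I'm checking which gripper headings leave room around the coupling, since a bin and a bag are near it.

Run:
```python
from h import *
f=np.vstack([np.load(c+".npz")["P"].reshape(-1,3) for c in("top","scene")])
f=f[np.isfinite(f).all(1)]
d=f[:,:2]-[.493,.3185]
for h in range(-90,90,10):
    y=np.array([np.cos(np.radians(h)),np.sin(np.radians(h))]);x=np.array([-y[1],y[0]])
    a,b=np.abs(d@y),np.abs(d@x)
    body=f[(a<.105)&(b<.048)&(np.hypot(*d.T)>.02),2]
    fing=f[(a<.065)&(b<.016)&(np.hypot(*d.T)>.02),2]
    print(h,"body",np.sort(body)[-5].round(3),"fing",np.sort(fing)[-5].round(3))
```

```text
-90 body 0.075 fing 0.006
-80 body 0.078 fing 0.006
-70 body 0.079 fing 0.006
-60 body 0.08 fing 0.006
-50 body 0.08 fing 0.006
-40 body 0.08 fing 0.006
-30 body 0.087 fing 0.006
-20 body 0.098 fing 0.006
-10 body 0.104 fing 0.006
0 body 0.104 fing 0.006
10 body 0.102 fing 0.006
20 body 0.101 fing 0.006
30 body 0.102 fing 0.006
40 body 0.105 fing 0.029
50 body 0.102 fing 0.006
60 body 0.088 fing 0.006
70 body 0.051 fing 0.006
80 body 0.063 fing 0.006
```

Call:
{"op": "drive_tool", "data": {
  "deltas": [
    [0, 0, -8, 0.02, -0.035, 0, 0],
    [0, 0, -16, 0.04, -0.07, 0, 0],
    [0, 0, -24, 0.06, -0.105, 0, 0],
    [0, 0, -32, 0.08, -0.14, 0, 0],
    [0, 0, -40, 0.1, -0.175, 0, 0],
    [0, 0, -48, 0.125, -0.21, 0, 0],
    [0, 0, -56, 0.145, -0.25, 0, 0],
    [0, 0, -64, 0.165, -0.285, 0, 0],
    [0, 0, -72, 0.185, -0.32, 0, 0],
    [0, 0, -80, 0.205, -0.355, 0, 0],
    [0, 0, -88, 0.225, -0.39, 0, 0],
    [0, 0, -96, 0.245, -0.42, 0, 0]
  ]
}}

```text
time: 6.05
ee_pos: [0.4917, 0.2526, 0.2328]
eef_rot: [0.455, 0.89, -0.0, -0.0]
ft_force: [1.3, 0.0, 0.8]
width: 0.0435
```

```bash
python3 to.py .493 .3185 .1 72
```

```text
t 6.05 pos [0.4917 0.2526 0.2328] q [-0.78  0.17  0.25  1.67 -0.04  1.3   0.11] F [1.3 0.  0.8] w 0.04346670602517656
shift [0.0526 0.0398 0.1328] turn [ -0.1  -0.  -36.1]
```

Call:
{"op": "drive_tool", "data": {
  "deltas": [
    [0, 0, -8, 0.02, 0.015, 0.02, -0.3],
    [0, 0, -16, 0.04, 0.03, 0.04, -0.3],
    [0, 0, -24, 0.0525, 0.04, 0.06, -0.3],
    [0, 0, -32, 0.0525, 0.04, 0.08, -0.3],
    [0, 0, -36, 0.0525, 0.04, 0.1, -0.3],
    [0, 0, -36, 0.0525, 0.04, 0.12, -0.3],
    [0, 0, -36, 0.0525, 0.04, 0.132, -0.3],
    [0, 0, -36, 0.0525, 0.04, 0.132, -0.3],
    [0, 0, -36, 0.0525, 0.04, 0.132, -0.3]
  ]
}}

```text
time: 6.95
ee_pos: [0.4947, 0.316, 0.1018]
eef_rot: [0.161, 0.987, 0.0, -0.0]
ft_force: [-0.3, -0.2, 1.0]
width: 0.0564
```

```bash
python3 to.py .493 .3185 .018 72
python3 - <<'E'
from h import *
im,d=camera("scene");P=cloud("scene",d)
save("pics/s2.png",cv2.resize(im[90:230,110:290],None,fx=3,fy=3))
E
```

```text
t 6.95 pos [0.4947 0.316  0.1018] q [-0.76  0.36  0.14  1.73 -0.06  1.06  0.64] F [-0.3 -0.2  1. ] w 0.05636360106382551
shift [0.0024 0.0019 0.0838] turn [ 0.  -0.  -0.6]
```

View pics/s2.png

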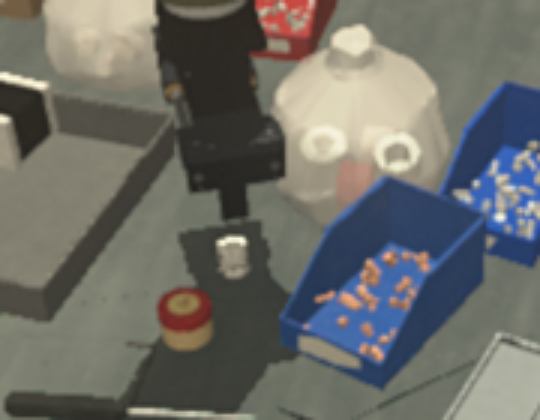

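The crop shows the gripper straight above the coupling at (232,255), clear of the bag, bin and jar. I'm descending and gripping.

Call:
{"op": "drive_tool", "data": {
  "deltas": [
    [0, 0, -0.6, 0.0024, 0.002, 0.03, -0.3],
    [0, 0, -0.6, 0.0024, 0.002, 0.06, -0.3],
    [0, 0, -0.6, 0.0024, 0.002, 0.075, -0.3],
    [0, 0, -0.6, 0.0024, 0.002, 0.083, -0.3],
    [0, 0, -0.6, 0.0024, 0.002, 0.083, -0.3],
    [0, 0, -0.6, 0.0024, 0.002, 0.083, 1],
    [0, 0, -0.6, 0.0024, 0.002, 0.083, 1],
    [0, 0, -0.6, 0.0024, 0.002, 0.083, 1],
    [0, 0, -0.6, 0.0024, 0.002, 0.083, 1],
    [0, 0, -0.6, 0.0024, 0.002, 0.083, 1],
    [0, 0, -0.6, 0.0024, 0.002, 0.083, 1]
  ],
  "squeeze": 20
}}

```text
time: 8.1
ee_pos: [0.4931, 0.3185, 0.0189]
eef_rot: [0.156, 0.988, 0.0, 0.0]
ft_force: [-0.9, 0.5, 4.2]
width: 0.0243
```

Call:
{"op": "drive_tool", "data": {
  "deltas": [
    [0, 0, 0, 0, 0, -0.02, 1],
    [0, 0, 0, 0, 0, -0.06, 1],
    [0, 0, 0, 0, 0, -0.1, 1],
    [0, 0, 0, 0, 0, -0.14, 1],
    [0, 0, 0, 0, 0, -0.18, 1],
    [0, 0, 0, 0, 0, -0.21, 1],
    [0, 0, 0, 0, 0, -0.22, 1]
  ]
}}

```text
time: 8.8
ee_pos: [0.4939, 0.3188, 0.242]
eef_rot: [0.156, 0.988, 0.002, 0.002]
ft_force: [-0.3, 0.1, -0.3]
width: 0.0241
```

```bash
python3 to.py .699 -.115 .235 -60.5
```

```text
t 8.8 pos [0.4939 0.3188 0.242 ] q [-0.78  0.24  0.15  1.57 -0.04  1.33  0.63] F [-0.3  0.1 -0.3] w 0.02411234617057136
shift [-0.3291 -0.3492  0.0065] turn [  0.3  -0.2 132.5]
```

Call:
{"op": "drive_tool", "data": {
  "deltas": [
    [0, 0, 8, -0.015, -0.016, 0, 1],
    [0, 0, 16, -0.035, -0.037, 0, 1],
    [0, 0, 24, -0.06, -0.064, 0, 1],
    [0, 0, 32, -0.085, -0.09, 0, 1],
    [0, 0, 40, -0.11, -0.117, 0, 1],
    [0, 0, 48, -0.135, -0.143, 0, 1],
    [0, 0, 56, -0.16, -0.17, 0, 1],
    [0, 0, 64, -0.185, -0.196, 0, 1],
    [0, 0, 72, -0.21, -0.223, 0, 1],
    [0, 0, 80, -0.235, -0.25, 0, 1],
    [0, 0, 88, -0.255, -0.27, 0, 1],
    [0, 0, 96, -0.27, -0.286, 0, 1]
  ]
}}

```text
time: 10.0
ee_pos: [0.6613, -0.0395, 0.2369]
eef_rot: [0.841, 0.541, -0.001, -0.0]
ft_force: [0.2, -0.4, -0.6]
width: 0.0242
```

```bash
python3 to.py .699 -.115 .235 -60.5
```

```text
t 10.0 pos [ 0.6613 -0.0395  0.2369] q [-0.41  0.45  0.57  1.38 -0.24  1.38 -0.27] F [ 0.2 -0.4 -0.6] w 0.024175073017353443
shift [-0.0531  0.0655  0.0019] turn [-0.   0.1 36.1]
```

Call:
{"op": "drive_tool", "data": {
  "deltas": [
    [0, 0, 8, -0.015, 0.015, 0.0, 1],
    [0, 0, 16, -0.03, 0.035, 0.0, 1],
    [0, 0, 24, -0.045, 0.055, 0.0, 1],
    [0, 0, 32, -0.053, 0.065, 0.0, 1],
    [0, 0, 36, -0.053, 0.0655, 0.0, 1],
    [0, 0, 36, -0.053, 0.0655, 0.0, 1],
    [0, 0, 36, -0.053, 0.0655, 0.0, 1]
  ]
}}

```text
time: 10.7
ee_pos: [0.6994, -0.1118, 0.2374]
eef_rot: [0.966, 0.26, -0.001, -0.0]
ft_force: [0.4, -0.5, -0.8]
width: 0.0241
```

```bash
python3 to.py .699 -.115 .036 -60.5
python3 - <<'E'
from h import *
im,d=camera("top");P=cloud("top",d);im2,d2=camera("scene")
for l in("wide_lid","wide_box"): obj(l,"top",P,d)
save("pics/t3.png",np.hstack([cv2.resize(im[50:210,270:450],None,fx=2.2,fy=2.2),cv2.resize(im2[160:320,280:460],None,fx=2.2,fy=2.2)]))
E
```

```text
t 10.7 pos [ 0.6994 -0.1118  0.2374] q [-0.33  0.59  0.69  1.23 -0.37  1.44 -0.73] F [ 0.4 -0.5 -0.8] w 0.024051391656080817
shift [-0.0017  0.0028  0.2014] turn [-0.1  0.1  0.7]
top wide_lid 0.64 px [336.  78.] n 2380 lo [ 0.722 -0.111  0.068] hi [ 0.836 -0.008  0.16 ]
   toprect mm ((767.9052734375, -35.71961975097656), (84.98285675048828, 196.46127319335938), 68.38165283203125) z 0.1662
top wide_box 0.95 px [332. 107.] n 4165 lo [ 0.617 -0.126  0.012] hi [ 0.831 -0.013  0.155]
   toprect mm ((745.8970336914062, -37.74713134765625), (96.60797882080078, 227.118408203125), 75.86200714111328) z 0.1568
```

View pics/t3.png

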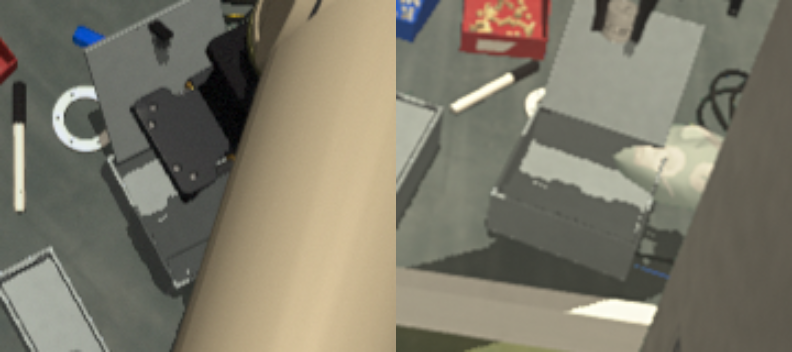

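The lid is fully open and leaning back. The scene crop shows the held coupling (615,20) above the box, and the compartment is empty. Descending.

Call:
{"op": "drive_tool", "data": {
  "deltas": [
    [0, 0, 0.7, -0.001, 0.002, 0.03, 1],
    [0, 0, 0.7, -0.0017, 0.0028, 0.07, 1],
    [0, 0, 0.7, -0.0017, 0.0028, 0.11, 1],
    [0, 0, 0.7, -0.0017, 0.0028, 0.145, 1],
    [0, 0, 0.7, -0.0017, 0.0028, 0.17, 1],
    [0, 0, 0.7, -0.0017, 0.0028, 0.188, 1],
    [0, 0, 0.7, -0.0017, 0.0028, 0.195, 1],
    [0, 0, 0.7, -0.0017, 0.0028, 0.199, 1],
    [0, 0, 0.7, -0.0017, 0.0028, 0.2, 1],
    [0, 0, 0.7, -0.0017, 0.0028, 0.2, 1]
  ]
}}

```text
time: 11.9
ee_pos: [0.7003, -0.1157, 0.0397]
eef_rot: [0.967, 0.253, 0.001, 0.0]
ft_force: [-0.7, -0.3, -1.2]
width: 0.0241
```

Call:
{"op": "drive_tool", "data": {
  "deltas": [
    [0, 0, 0, 0, 0, 0.002, 1],
    [0, 0, 0, 0, 0, 0.0035, 1],
    [0, 0, 0, 0, 0, 0.0035, 1],
    [0, 0, 0, 0, 0, 0.0035, 1]
  ]
}}

```text
time: 12.3
ee_pos: [0.6996, -0.1155, 0.0351]
eef_rot: [0.967, 0.253, 0.0, -0.0]
ft_force: [0.8, -0.5, -0.5]
width: 0.0244
```

Call:
{"op": "drive_tool", "data": {
  "deltas": [
    [0, 0, 0, 0, 0, 0, 0.3],
    [0, 0, 0, 0, 0, 0, 0.1],
    [0, 0, 0, 0, 0, 0, -0.1],
    [0, 0, 0, 0, 0, 0, -0.2],
    [0, 0, 0, 0, 0, 0, -0.2],
    [0, 0, 0, 0, 0, 0, -0.2],
    [0, 0, 0, 0, 0, -0.02, -0.2],
    [0, 0, 0, 0, 0, -0.06, -0.2],
    [0, 0, 0, 0, 0, -0.1, -0.2],
    [0, 0, 0, 0, 0, -0.14, -0.2],
    [0, 0, 0, 0, 0, -0.18, -0.2],
    [0, 0, 0, 0, 0, -0.2, -0.2]
  ]
}}

```text
time: 13.5
ee_pos: [0.7005, -0.116, 0.2394]
eef_rot: [0.968, 0.253, 0.002, 0.001]
ft_force: [-0.1, -0.4, 0.0]
width: 0.0521
```

Call:
{"op": "drive_tool", "data": {
  "deltas": [
    [0, 0, 0, -0.03, -0.01, 0, -0.2],
    [0, 0, 0, -0.06, -0.03, 0, -0.2],
    [0, 0, 0, -0.09, -0.06, 0, -0.2],
    [0, 0, 0, -0.11, -0.1, 0, -0.2],
    [0, 0, 0, -0.13, -0.14, 0, -0.2],
    [0, 0, 0, -0.15, -0.18, 0, -0.2],
    [0, 0, 0, -0.17, -0.22, 0, -0.2],
    [0, 0, 0, -0.18, -0.25, 0, -0.2],
    [0, 0, 0, -0.18, -0.28, 0, -0.2],
    [0, 0, 0, -0.18, -0.3, 0, -0.2],
    [0, 0, 0, -0.18, -0.3, 0, -0.2],
    [0, 0, 0, -0.18, -0.3, 0, -0.2]
  ]
}}

```text
time: 14.7
ee_pos: [0.396, 0.0577, 0.2352]
eef_rot: [0.967, 0.253, 0.0, -0.0]
ft_force: [-0.3, -0.6, 0.4]
width: 0.052
```

```bash
python3 to.py .5 .1 .236 -60.5
python3 - <<'E'
from h import *
im,d=camera("top");P=cloud("top",d)
for l in("wide_lid","narrow_lid","coupling"): obj(l,"top",P,d)
im2,d2=camera("scene")
save("pics/t4.png",np.hstack([cv2.resize(im[50:250,260:440],None,fx=2.2,fy=2.2),cv2.resize(im2[120:320,260:440],None,fx=2.2,fy=2.2)]))
E
```

```text
t 14.7 pos [0.396  0.0577 0.2352] q [-0.84 -0.24  0.5   2.03  0.12  1.33 -1.43] F [-0.3 -0.6  0.4] w 0.051986107043439235
shift [ 0.1114  0.0141 -0.0007] turn [-0.  -0.  -0.2]
top wide_lid 0.77 px [343.  83.] n 3465 lo [ 0.728 -0.131  0.064] hi [ 0.833 -0.011  0.156]
   toprect mm ((804.6864013671875, -58.629825592041016), (31.345674514770508, 127.94367980957031), 29.52293586730957) z 0.1542
top narrow_lid 0.9 px [296. 202.] n 1634 lo [ 0.5   -0.026  0.051] hi [0.609 0.056 0.058]
   toprect mm ((554.0052490234375, 14.697990417480469), (126.93113708496094, 53.27268981933594), 30.069997787475586) z 0.0546
top coupling 0.43 px [363. 131.] n 171 lo [ 0.687 -0.128  0.014] hi [ 0.711 -0.105  0.047]
   toprect mm ((699.1331176757812, -116.3055419921875), (23.53728485107422, 25.387022018432617), 46.50262451171875) z 0.0446
```

View pics/t4.png

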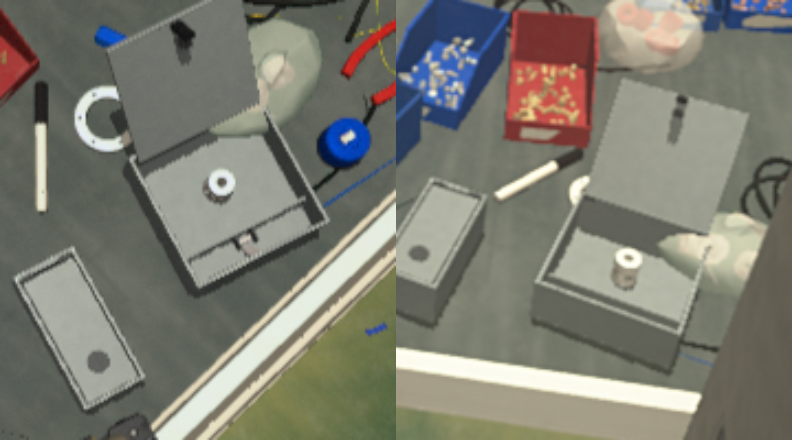

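The coupling stands upright in the compartment at (220,185) in the left crop. The wide lid is open, the narrow lid is shut, and the arm is clear. Handing in.

```bash
python3 -c "
from bench import *
print(close_job())"
```

```text
the job is handed in; nothing more can be done
None
```

The wide box is open with the coupling standing upright inside it, and the narrow box is still shut. I handed the job in at about 15 s of the 58 s allowed.

- **Lid:** I pressed the thumb mark about 6 mm down, reading about 6 N. The lid swung open as I drew back. It still leans fully back, with its top edge at z 0.154 m.
- **Coupling:** I gripped it at 20 N, set it down and let go. The last pictures show it at (0.699, -0.116), in the middle of the compartment. Its top is at z 0.045 m, which matches the 16 mm floor plus its 30 mm height.
- **Narrow box:** its lid measures the same as at the start, z 0.055 m.
- **Forces:** the wrist force reading at the end of each move never passed about 7 N. The gripper was clear of everything at hand-in.

One check disagreed: in the first top picture the network labelled the narrow box as the coupling (score 0.66). I rejected that and located the coupling from the picture and depth instead. Later network readings agreed with that position.

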